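# Set the home-cinema table for film night

### The arm

A 6-joint arm with a two-finger parallel gripper is mounted at the origin on the work surface. World frame = base frame: x ahead of the robot, y to its left, z up, the work surface at z = 0. Lengths are in m, angles in rad, forces in N, time in s.
With the tool pointing down it reaches from about 0.375 to 0.9 m from the base axis. Payload 3.1 kg.
Tool frame: the origin (TCP) lies between the finger pads; the fingertips stand 14 mm ahead of it and the grasp point (between the pads) lies 5 mm behind it (robot.finger_overhang is the distance from the TCP to the fingertips, in m); z points along the fingers, y is the line along which they close (so a half turn about z gives the same grasp; the last joint's range is limited). The gripper opens to 87 mm and grips with 3 to 60 N. Pads are 19 mm wide; open, the fingers measure 117 mm over their backs; the gripper's body (75 mm by 190 mm) begins 51 mm behind the grasp point.
Start: joints at [0.932, 0.527, 1.433, -0, 1.181, -0.178], TCP at [0.277, 0.56, 0.237] pointing down, gripper open.
Joint ranges: [-3.08, 3.08], [-0.75, 2.2], [0.22, 2.44], [-1.43, 4.57], [0, 2.65], [-2.85, 2.85]. Speed limits (rad/s): [2.79, 2.79, 3.14, 3.14, 3.14, 3.14].

### API

Orientations are given as a unit quaternion [x, y, z, w].
In Python, from rig import monitor, cams, workorder, robot gives the robot as it stands.
- The arm moves only by the tool send_rows, never from a script. Its argument "moves" is one flat list of numbers, 7 for each row, row after row: the opening, from 0 (shut) to 1 (fully open), then the shift along the world's x, y, z in cm, then the turn, a rotation vector about the world's x, y, z in rad. A call has 1 to 5 rows; each row is the pose to reach, as a shift and turn from the pose commanded when the call began; what a row does not reach only later rows make up. A row lasts 1/12 s, in which the tool goes at most 41.7 mm and 7.16 degrees, less where a joint would pass 70% of its speed; a pose out of reach is approached as far as the arm can. A call with a gripper value outside its range is refused whole. The fingers move at their own pace and stop on an object; "grip_force" is the grip in N (left out, the last holds). Time passes only in rows, so rows that repeat a pose let the fingers close. It gives the time, the measured TCP pose, the force, the opening and the grip force at its end, in the units of the state.
- monitor.get_obs(): the state, without advancing time (a new reading comes with each control period).
- cams.camera(name): name is "scene" or "top"; returns a dict with "pixels" (384x512x3 uint8, blue, green, red), "range_z" (384x512 float32, m along the optical axis (not along the pixel's ray), 0 where there is no reading), "fovy" (degrees; the focal length in pixels is half the picture's height over the tangent of half this angle, whatever the lens; pixels are square), "cx", "cy" (the principal point, pixels), "rvec" (rotation vector, rad) and "tvec" (3), from world to camera coordinates, as OpenCV has them. Camera axes: x right, y down, z forward; pixel columns grow to the right and rows downward; lengths in m; the calibration is good to about 2 mm. A picture is of the moment at which its call begins.
- workorder.hand_in(): hands the job in; it is judged then, once.
The state is a dict: "time": time; "q": joint angles; "joint_velocities": joint speeds; "joint_torque": joint torques, N m; "position": TCP position; "tool_rot": TCP orientation; "ft_force": force on the tool from outside, world axes, zero at the start; "moment": the same for the moment, N m; "grip_width": finger opening in m; "grip_force": force on a finger pad.
Only numpy, scipy, OpenCV 4.12 (cv2) and the standard library are available. Lean on these libraries where they do the work, as an engineer would, in place of code of your own. Each camera call takes 0.05 s, during which the arm holds its last target. There are 200 camera calls.

### The job

Set the table for film night: lay the two remotes on the book, buttons up, square with it and each centred on its half of the cover, the black one on the half next to the cork coaster and the white one on the other half; put the white riser on the table behind the book (on the side away from the robot), in line with the middle of the book, its long side parallel to the book's back edge with a gap of 35 mm, and stand the small black speaker upright, centred and square, on top of it. Stand the teal tumbler upright in the middle of the cork coaster; set things down without dropping or knocking them over, and leave the bowl and the candle where they are.

Things in the scene. Friction and masses are not known exactly. Their poses are not given: they have to be found in the camera images.
- book: closed book lying flat, fixed: 150 mm along x (depth), 190 mm along y (width), 20 mm thick; dark slate cover, a white line along x through its middle and a pale blue panel on each half. Origin: centre of its underside, on the table; +x to its back edge (away from the robot, within 12 degrees), +y to its left, z up. The halves' centres are at x = 0, y = +47.5 and -47.5 mm.
- coaster: the round cork coaster, 100 mm in diameter, 6 mm thick, fixed to the table, to the left or to the right of the book. Origin: centre of its underside.
- black_remote_center (a point): the black remote control, 120 x 40 x 16 mm (x long, y wide, z up), with buttons on its upper face; starts flat on the table, buttons up. The point is the centre of the remote, half-way up; +x points to the end with the red power button.
- white_remote_center (a point): the white remote control, 120 x 40 x 16 mm (x long, y wide, z up), with buttons on its upper face; starts flat on the table, buttons up. The point is the centre of the remote, half-way up; +x points to the end with the red power button.
- riser_center (a point): the white speaker riser, a painted wooden block 62 mm (x) by 90 mm (y) by 40 mm high, about 0.2 kg, starts upright on the table. The point is its centre, 20 mm above its underside; x across its short side, y along its long side, z up.
- speaker_center (a point): the small black loudspeaker, an upright box 60 x 60 mm and 85 mm high, about 0.45 kg, with round grey cones on the face towards its -x. The point is its centre, 42.5 mm above its underside; z up.
- tumbler_center (a point): the teal drinking tumbler, open at the top, 80 mm high, 58 mm in diameter at the foot and 64 mm at the rim, about 0.18 kg, starts upright on the table. The point is on its axis, half-way up (40 mm above its underside); z up.
- bowl: the terracotta snack bowl, 110 mm in diameter, 45 mm high, loose, on the side of the book where the coaster is not; to be left alone. Origin: centre of its underside.
- candle: the amber glass jar candle with a paper band, 68 mm in diameter, 60 mm high (wick to 68 mm), loose; to be left alone. Origin: centre of its underside.
Mind the look-alikes: they are no part of the job. Of the things that look like the part that bears riser_center, take the one that is farthest to the robot's right at the start.

How it is judged:
By the outcome, as a careful person would: the job done as asked, in the order asked, and still so for the second after the job is handed in, with the robot touching nothing.
It also fails if it takes over 136 s, if anything falls off the work surface, if the arm or the gripper's body presses on something with over 40 N, if the wrist force passes 120 N, or if a joint passes its speed limit or range.

## Working session

There is one attempt and no reset: what is moved stays moved. The work goes in short steps, Python scripts to look and compute and a tool call to move; the robot and the scene stay as the last step left them, time stands still between calls to the robot, and variables do not carry over. Pictures are saved under pics/ and viewed, at most 16 in all, crops included, and the job is handed in when it is done.

Besides the shell and the picture viewer there is one more tool, called after "Call:" by a JSON object that holds its "op" and its "data", one argument or row to a line. send_rows: Moves the arm, as the interface text tells. Its arguments: {"type":"object","properties":{"moves":{"type":"array","items":{"type":"number"}},"grip_force":{"type":"number"}},"required":["moves"]}

```bash
ls; mkdir -p pics; cat > h.py <<'E'
import numpy as np, cv2
from rig import monitor, cams, workorder, robot
def shot(name, png=None):
    c=cams.camera(name)
    if png: cv2.imwrite('pics/'+png,c["pixels"])
    f=192/np.tan(np.radians(c["fovy"])/2)
    R=cv2.Rodrigues(np.array(c["rvec"],float))[0]; t=np.array(c["tvec"],float).ravel()
    v,u=np.mgrid[:384,:512]; z=c["range_z"]
    P=np.stack([(u-c["cx"])/f*z,(v-c["cy"])/f*z,z],-1)
    c["W"]=(P-t)@R; c["ok"]=z>0; c["R"]=R; c["t"]=t; c["f"]=f
    return c
E
python3 - <<'E'
from h import *
o=monitor.get_obs(); print(o)
for n in("scene","top"):
    c=shot(n,n+"0.png"); print(n,c["fovy"],c["cx"],c["cy"],-c["R"].T@c["t"]); np.savez(n+"0.npz",W=c["W"],px=c["pixels"],ok=c["ok"])
E
```

```text
pics
{'time': 0.0, 'q': array([ 9.32538743e-01,  5.28440848e-01,  1.43392728e+00,  4.25000540e-06,
        1.18141950e+00, -1.78498282e-01]), 'joint_velocities': array([ 0.00201681, -0.0021393 , -0.00086126, -0.0006956 ,  0.00018881,
       -0.00092928]), 'joint_torque': array([-1.31009187e-05, -4.40034413e+01, -1.76597017e+01,  6.32761046e-02,
        5.81085496e-02, -1.56963183e-04]), 'position': array([0.27686674, 0.55952375, 0.23557924]), 'tool_rot': array([ 2.27860992e-01,  9.73693054e-01, -1.00645595e-03, -4.37638721e-04]), 'ft_force': array([ 0.59375345,  0.50040232, -0.09811942]), 'moment': array([-0.02756597,  0.00783333, -0.01184695]), 'grip_force': 0.0, 'grip_width': 0.08683049051289012}
scene 47.31236368201068 255.1181882444041 189.96838214064854 [ 1.22411911 -0.46263684  0.90567266]
top 46.925131835712975 259.62831130874235 186.96178375027208 [0.30173742 0.01800221 1.40671338]
```

View pics/scene0.png

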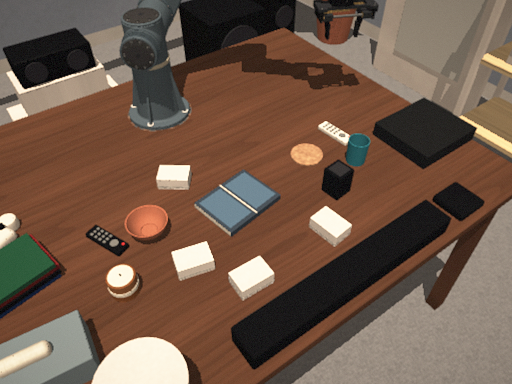

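View pics/top0.png

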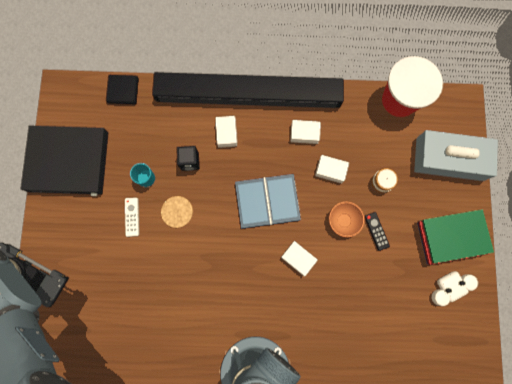

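Scene and top views: in the top picture the riser look-alikes are at (226,131), (305,132), (332,169) and (299,259). The one farthest to the robot's right is at (332,169). The white remote is at (131,216), black remote (377,230), speaker (188,158), tumbler (142,176), coaster (177,212), book (267,200), bowl (346,220), candle (385,180). Other look-alikes are the white cylinder/game controller at (455,288) and the black boxes at (122,89) and (65,160).

```bash
cat >> h.py <<'E'
def blob(W,ok,seed,h,tol=.005,r=40,px=None):
    """connected top-face points near seed pixel with height h -> centre, sizes, angle of long side (deg from +x)"""
    m=(ok&(abs(W[...,2]-h)<tol)).astype(np.uint8)
    u,v=seed; k=np.zeros_like(m); k[max(v-r,0):v+r,max(u-r,0):u+r]=1; m&=k
    n,l=cv2.connectedComponents(m,connectivity=4); i=l[v,u]
    if i==0:
        ys,xs=np.nonzero(l); j=np.argmin((ys-v)**2+(xs-u)**2); i=l[ys[j],xs[j]]
    p=W[l==i]
    (cx,cy),(a,b),_=R=cv2.minAreaRect((p[:,:2]*1000).astype(np.float32))
    q=cv2.boxPoints(R); e=[q[1]-q[0],q[2]-q[1]]; L=max(e,key=np.linalg.norm)
    return dict(c=np.round([cx,cy],1),size=np.round(sorted([a,b]),1),ang=round((np.degrees(np.arctan2(L[1],L[0]))+90)%180-90,1),z=round(float(np.median(p[:,2]))*1000,1),n=len(p),mean=np.round(p[:,:2].mean(0)*1000,1))
E
python3 - <<'E'
from h import *
d=np.load("top0.npz"); W,px,ok=d["W"],d["px"],d["ok"]
print("table z",np.median(W[230:250,180:240,2]))
for n,s,h in [("book",(255,200),.02),("coaster",(177,212),.006),("white",(131,216),.016),("black",(377,230),.016),("riser",(332,169),.04),("r2",(305,132),.04),("r3",(226,131),.04),("r4",(299,259),.04),("speaker",(188,152),.085),("tumbler",(142,165),.08),("bowl",(346,203),.045),("candle",(385,182),.06)]:
    print(n,blob(W,ok,s,h,.004 if h<.03 else .008), W[s[1],s[0]].round(3))
def crop(s,r=24,k=10): u,v=s; return cv2.resize(px[v-r:v+r,u-r:u+r],(250,250),interpolation=cv2.INTER_CUBIC)
cv2.imwrite("pics/c1.png",np.vstack([np.hstack([crop(s) for s in g]) for g in [[(131,216),(377,230),(332,169)],[(188,158),(142,176),(267,200)]]]))
E
```

```text
table z 0.00046494266935651047
book {'c': array([519.8, -22.1]), 'size': array([151.1, 189.9]), 'ang': np.float32(-80.4), 'z': 20.5, 'n': 2126, 'mean': array([519.3, -16.4])} [0.517 0.017 0.027]
coaster {'c': array([471.1, 265.6]), 'size': array([101.8, 116.1]), 'ang': np.float32(14.0), 'z': 6.1, 'n': 658, 'mean': array([476.4, 264.6])} [0.474 0.263 0.008]
white {'c': array([454.5, 404.8]), 'size': array([ 40.7, 118.7]), 'ang': np.float32(6.2), 'z': 16.1, 'n': 388, 'mean': array([452.8, 403.5])} [0.455 0.405 0.016]
black {'c': array([ 434.6, -370.4]), 'size': array([ 40.8, 119.4]), 'ang': np.float32(22.1), 'z': 16.3, 'n': 385, 'mean': array([ 432.7, -370.3])} [ 0.436 -0.372  0.015]
riser {'c': array([ 628.6, -225.9]), 'size': array([64.2, 91. ]), 'ang': np.float32(75.7), 'z': 40.7, 'n': 542, 'mean': array([ 627.7, -225.1])} [ 0.621 -0.224  0.044]
r2 {'c': array([ 749.7, -138.5]), 'size': array([63.6, 90.3]), 'ang': np.float32(88.6), 'z': 40.8, 'n': 535, 'mean': array([ 748.9, -138.4])} [ 0.74  -0.137  0.045]
r3 {'c': array([741.7, 118.3]), 'size': array([61.9, 91.4]), 'ang': np.float
[... 209 characters left out ...]
.9, -123.8])} [ 0.337 -0.123  0.045]
speaker {'c': array([642.6, 232.9]), 'size': array([59.8, 60.5]), 'ang': np.float32(7.1), 'z': 85.6, 'n': 373, 'mean': array([641.7, 232.3])} [0.651 0.227 0.085]
tumbler {'c': array([582.1, 370.4]), 'size': array([60.9, 62.6]), 'ang': np.float32(86.4), 'z': 79.6, 'n': 96, 'mean': array([582.4, 371.5])} [0.611 0.372 0.06 ]
bowl {'c': array([ 466.9, -267.6]), 'size': array([106.2, 107.6]), 'ang': np.float32(-88.5), 'z': 43.6, 'n': 240, 'mean': array([ 469.3, -274. ])} [ 0.515 -0.269  0.039]
candle {'c': array([ 594.3, -389.7]), 'size': array([65.3, 66.5]), 'ang': np.float32(-43.7), 'z': 61.7, 'n': 363, 'mean': array([ 593.4, -389.5])} [ 0.581 -0.386  0.064]
```

View pics/c1.png

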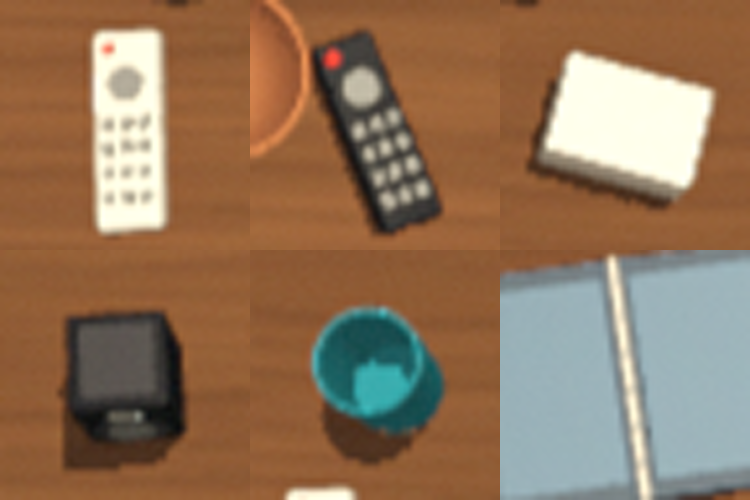

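The crops show the white remote with its red button at the top (+x), the black remote with its red button at top left (+x end, tilted left), the far-right riser, the speaker with its cones towards the robot, the tumbler upright, and the book with its middle line tilted about 8–10°. Next I refine these by colour, projected onto the known planes.

```bash
cat >> h.py <<'E'
def plane(c,h,uv):
    uv=np.asarray(uv,float); d=np.c_[(uv[:,0]-c["cx"])/c["f"],(uv[:,1]-c["cy"])/c["f"],np.ones(len(uv))]@c["R"]
    o=-c["R"].T@c["t"]; return (o+d*((h-o[2])/d[:,2])[:,None])[:,:2]*1000
def colour(c,mask,seed,h,r=40):
    u,v=seed; k=np.zeros(mask.shape,np.uint8); k[max(v-r,0):v+r,max(u-r,0):u+r]=1
    m=cv2.morphologyEx(mask.astype(np.uint8)&k,cv2.MORPH_CLOSE,np.ones((3,3))); n,l,st,_=cv2.connectedComponentsWithStats(m,connectivity=4)
    i=1+np.argmax(st[1:,4]); ys,xs=np.nonzero(l==i); p=plane(c,h,np.c_[xs,ys]); mu=p.mean(0)
    w,V=np.linalg.eigh(np.cov(p.T)); a=V[:,1]
    R=cv2.minAreaRect(p.astype(np.float32))
    return "mean",mu.round(1),"pca size",np.sqrt(12*w).round(1),"ang",round((np.degrees(np.arctan2(a[1],a[0]))+90)%180-90,1),"rect",np.round(R[0],1),np.round(R[1],1),round(R[2],1)
E
python3 - <<'E'
from h import *
c=shot("top"); px=c["pixels"].astype(int); b,g,r=px[...,0],px[...,1],px[...,2]; hi=px.max(-1); lo=px.min(-1)
for s in [(255,200),(267,200),(177,212),(131,216),(332,169),(188,150),(188,168)]: print(s,px[s[1],s[0]])
pr=lambda n,*a: print(n,*colour(c,*a))
pr("book",(b>=r-5)|(lo>120),(267,200),.02,40)
pr("line",(lo>150),(267,200),.02,24)
pr("panels",(b>r+20),(250,200),.02,36)
pr("coaster",(r>150),(177,212),.006,24)
pr("white",lo>120,(131,216),.016,24)
pr("black",((hi<75)|(lo>90)|(r>3*g)),(377,230),.016,24)
pr("riser",lo>200,(332,169),.04,24)
pr("speaker",(hi<70),(188,155),.085,24)
pr("tumbler",(b>r+40),(142,176),.08,20)
E
```

```text
(255, 200) [185 178 156]
(267, 200) [216 248 255]
(177, 212) [109 172 223]
(131, 216) [156 180 188]
(332, 169) [235 255 255]
(188, 150) [80 85 92]
(188, 168) [64 72 74]
book mean [516.8 -22.2] pca size [149.5 188.1] ang -79.8 rect [518.4 -22.1] [152.3 188.4] 9.7
line mean [518.  -20.3] pca size [121.1 155.3] ang -67.7 rect [520.  -19.5] [147.4 150.1] 1.0
panels mean [510.3  24.4] pca size [ 80.  128.1] ang 9.8 rect [510.9  24.5] [128.2  80.2] 10.2
coaster mean [469.7 264.6] pca size [ 95.1 134.9] ang -88.5 rect [472.5 264.5] [112.  150.8] 1.9
white mean [452.6 403.3] pca size [ 42.8 120.5] ang 5.7 rect [453.2 402.8] [121.1  40.8] 4.9
black mean [ 430.4 -368.9] pca size [ 40.6 114.6] ang 20.8 rect [ 431.3 -368.5] [116.3  40.8] 21.3
riser mean [ 627.2 -225.8] pca size [61.5 88.6] ang 75.4 rect [ 627.2 -225.7] [88.  61.4] 75.8
speaker mean [621.9 224. ] pca size [72.6 79.3] ang 0.7 rect [630.1 227.6] [78.9 64.4] 3.7
tumbler mean [576.2 364.5] pca size [53.3 70.4] ang 54.9 rect [575.7 364.7] [78.1 59.7] 47.3
```

Book: centre (518,−22) mm, yaw 9.9°. White remote: (453,403), 5.7°. Black remote: (432.5,−369.5), 21.5°. Riser: (628,−226). I'll start with the white remote and move above it first.

Call:
{"op": "send_rows", "data": {
  "moves": [1,8.8,-7.8,-6.8,0,0,0.28,1,8.8,-7.8,-6.8,0,0,0.28,1,8.8,-7.8,-6.8,0,0,0.28,1,8.8,-7.8,-6.8,0,0,0.28],
  "grip_force": 15
}}

```text
time: 0.48
position: [0.3671, 0.4777, 0.1652]
tool_rot: [0.091, 0.996, -0.003, -0.001]
ft_force: [-0.8, -1.0, -1.2]
grip_width: 0.0872
grip_force: 0.0
```

Call:
{"op": "send_rows", "data": {
  "moves": [1,8.8,-7.8,-6.8,0,0,0.28,1,8.8,-7.8,-6.8,0,0,0.28,1,8.8,-7.8,-6.8,0,0,0.28,1,8.8,-7.8,-6.8,0,0,0.28,1,8.8,-7.8,-6.8,0,0,0.28]
}}

```text
time: 0.9
position: [0.4545, 0.4018, 0.0986]
tool_rot: [-0.047, 0.999, -0.001, -0.002]
ft_force: [0.3, -0.4, -0.9]
grip_width: 0.0871
grip_force: 0.0
```

```bash
cat >> h.py <<'E'
from scipy.spatial.transform import Rotation as Ro
def st():
    o=monitor.get_obs(); R=Ro.from_quat(o["tool_rot"]).as_matrix()
    print("t %.2f"%o["time"],"pos mm",(o["position"]*1000).round(1),"yaw",round(np.degrees(np.arctan2(R[1,1],R[0,1])),1),"z",R[:,2].round(4),"F",o["ft_force"].round(1),"w %.1f gf %.1f"%(o["grip_width"]*1000,o["grip_force"]),"q",o["q"].round(2))
E
python3 - <<'E'
from h import *
st(); c=shot("top","a1.png")
E
```

```text
t 0.90 pos mm [454.5 401.8  98.6] yaw 95.4 z [-0.0029 -0.0019 -1.    ] F [ 0.3 -0.4 -0.9] w 87.1 gf 0.0 q [ 0.54  0.68  1.59 -0.    0.87 -1.13]
```

Call:
{"op": "send_rows", "data": {
  "moves": [1,-0.1,0,-4,0,0,0,1,-0.1,0,-7,0,0,0,1,-0.1,0,-8.1,0,0,0,1,-0.1,0,-8.1,0,0,0,1,-0.1,0,-8.1,0,0,0]
}}

```text
time: 1.37
position: [0.4517, 0.4054, 0.0203]
tool_rot: [-0.051, 0.999, 0.0, 0.0]
ft_force: [0.6, 1.0, 0.4]
grip_width: 0.0869
grip_force: 0.0
```

Call:
{"op": "send_rows", "data": {
  "moves": [0,0,0,0,0,0,0,0,0,0,0,0,0,0,0,0,0,0,0,0,0,0,0,0,0,0,0,0,0,0,0,0,0,0,0]
}}

```text
time: 1.78
position: [0.4527, 0.4043, 0.0204]
tool_rot: [-0.05, 0.999, 0.0, 0.001]
ft_force: [-0.1, -0.8, -0.9]
grip_width: 0.0611
grip_force: 0.0
```

Call:
{"op": "send_rows", "data": {
  "moves": [0,0,0,0,0,0,0,0,0,0,0,0,0,0,0,0,0,0,0,0,0,0,0,0,0,0,0,0,0,0,0,0,0,0,0]
}}

```text
time: 2.2
position: [0.4523, 0.404, 0.0196]
tool_rot: [-0.05, 0.999, -0.0, -0.0]
ft_force: [0.7, 0.4, 0.5]
grip_width: 0.0398
grip_force: 15.0
```

```bash
python3 - <<'E'
from h import *
st()
E
```

```text
t 2.20 pos mm [452.3 404.   19.6] yaw 95.7 z [-1.e-04 -1.e-04 -1.e+00] F [0.7 0.4 0.5] w 39.8 gf 15.0 q [ 0.54  0.81  1.62 -0.    0.72 -1.13]
```

Call:
{"op": "send_rows", "data": {
  "moves": [0,0,0,2,0,0,0,0,0,0,5,0,0,0,0,0,-3,8,0,0,0,0,1,-6,8,0,0,0,0,1.3,-9.2,8,0,0,0]
}}

```text
time: 2.62
position: [0.4678, 0.3126, 0.1018]
tool_rot: [-0.051, 0.999, 0.001, 0.003]
ft_force: [0.5, -0.3, -0.1]
grip_width: 0.0399
grip_force: 15.0
```

Call:
{"op": "send_rows", "data": {
  "moves": [0,0.7,-4,0,0,0,0.02,0,1.3,-8,0,0,0,0.03,0,2,-12,0,0,0,0.04,0,2.5,-16,0,0,0,0.04,0,3,-19,0,0,0,0.04]
}}

```text
time: 3.03
position: [0.4951, 0.1193, 0.0995]
tool_rot: [-0.07, 0.998, -0.0, -0.0]
ft_force: [1.8, -0.4, 0.2]
grip_width: 0.0399
grip_force: 15.0
```

Call:
{"op": "send_rows", "data": {
  "moves": [0,0.7,-4,0,0,0,0.02,0,1.3,-8,0,0,0,0.03,0,2,-12,0,0,0,0.033,0,2.5,-16,0,0,0,0.033,0,3,-19,0,0,0,0.033]
}}

```text
time: 3.45
position: [0.5256, -0.0712, 0.0995]
tool_rot: [-0.086, 0.996, -0.0, 0.0]
ft_force: [0.3, 0.1, -1.5]
grip_width: 0.0398
grip_force: 15.0
```

Call:
{"op": "send_rows", "data": {
  "moves": [0,0,0,-2,0,0,0,0,0,0,-2,0,0,0,0,0,0,-2,0,0,0,0,0,0,-2,0,0,0]
}}

```text
time: 3.78
position: [0.5245, -0.0669, 0.0795]
tool_rot: [-0.087, 0.996, 0.0, -0.001]
ft_force: [0.1, 0.6, -0.7]
grip_width: 0.0397
grip_force: 15.0
```

```bash
python3 - <<'E'
from h import *
st(); c=shot("top","a2.png"); px=c["pixels"].astype(int); b,g,r=px[...,0],px[...,1],px[...,2]; lo=px.min(-1); hi=px.max(-1)
print(*colour(c,(r>165)&(b<150),(177,212),.006,24))
s=shot("scene","a2s.png")
E
```

```text
t 3.78 pos mm [524.5 -66.9  79.5] yaw 100.0 z [-1.7e-03  8.0e-04 -1.0e+00] F [ 0.1  0.6 -0.7] w 39.7 gf 15.0 q [-0.34  0.64  1.8   0.    0.7  -2.08]
mean [475.  304.4] pca size [19.9 66.2] ang 0.4 rect [475.5 306. ] [76.6 22.2] 3.9
```

View pics/a2s.png

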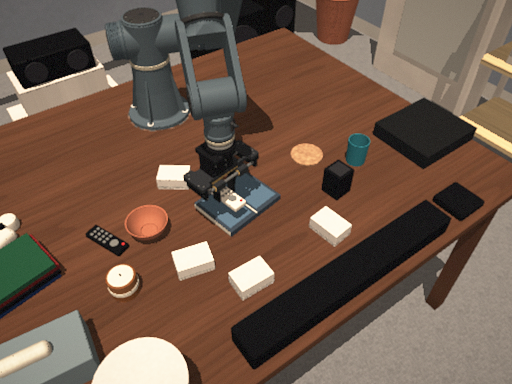

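The scene view shows the white remote in the gripper over the right half of the book at pixel (235,200), with nothing disturbed. I'll set it down.

Call:
{"op": "send_rows", "data": {
  "moves": [0,0,-0.1,-2,0,0,0,0,0,-0.1,-3,0,0,0,0,0,-0.1,-3.6,0,0,0,0,0,-0.1,-3.95,0,0,0,0,0,-0.1,-3.95,0,0,0]
}}

```text
time: 4.3
position: [0.525, -0.0684, 0.0397]
tool_rot: [-0.087, 0.996, 0.0, -0.0]
ft_force: [0.0, 0.1, -0.2]
grip_width: 0.0399
grip_force: 15.0
```

Call:
{"op": "send_rows", "data": {
  "moves": [0,0,0,0,0,0,0,0.65,0,0,0,0,0,0,0.65,0,0,0,0,0,0,0.65,0,0,0,0,0,0,0.65,0,0,0,0,0,0]
}}

```text
time: 4.72
position: [0.5255, -0.069, 0.0403]
tool_rot: [-0.086, 0.996, -0.0, 0.0]
ft_force: [-0.5, 0.4, 0.1]
grip_width: 0.0546
grip_force: 0.0
```

Call:
{"op": "send_rows", "data": {
  "moves": [0.65,0,0,2,0,0,0,0.65,0,0,5,0,0,0,0.65,0,0,8,0,0,0,0.65,1,-6,11,0,0,-0.1,1,1,-12,12,0,0,-0.3]
}}

```text
time: 5.13
position: [0.5348, -0.1454, 0.152]
tool_rot: [0.026, 1.0, -0.001, 0.002]
ft_force: [1.5, -0.3, -0.7]
grip_width: 0.0591
grip_force: 0.0
```

Call:
{"op": "send_rows", "data": {
  "moves": [1,-1,-4,0,0,0,-0.12,1,-2,-8,0,0,0,-0.24,1,-3,-12,0,0,0,-0.36,1,-4,-16,0,0,0,-0.48,1,-5,-18,0,0,0,-0.6]
}}

```text
time: 5.55
position: [0.4832, -0.3315, 0.1495]
tool_rot: [0.324, 0.946, -0.002, 0.002]
ft_force: [0.5, 0.0, 0.3]
grip_width: 0.0845
grip_force: 0.0
```

```bash
python3 - <<'E'
from h import *
st(); c=shot("top","a3.png"); px=c["pixels"].astype(int); b,g,r=px[...,0],px[...,1],px[...,2]; lo=px.min(-1); hi=px.max(-1)
v,u=np.mgrid[:384,:512]
print("white",*colour(c,(lo>120)&(r>b+5)&(u>271),(281,198),.036,26))
print("coaster",*colour(c,(r>165)&(r>b+50),(177,212),.006,24))
cv2.imwrite("pics/a3.png",cv2.resize(c["pixels"][140:260,150:400],(750,360),interpolation=cv2.INTER_CUBIC))
E
```

```text
t 5.55 pos mm [ 483.2 -331.5  149.5] yaw 52.2 z [ 0.0026 -0.0042 -1.    ] F [0.5 0.  0.3] w 84.5 gf 0.0 q [-0.79  0.59  1.62 -0.    0.93 -1.7 ]
white mean [547.6 -62. ] pca size [41. 86.] ang 3.7 rect [546.2 -63.9] [102.9  42. ] 10.0
coaster mean [475.7 264.6] pca size [89.9 90.3] ang -81.7 rect [475.7 264.7] [100.8 102. ] 47.8
```

View pics/a3.png

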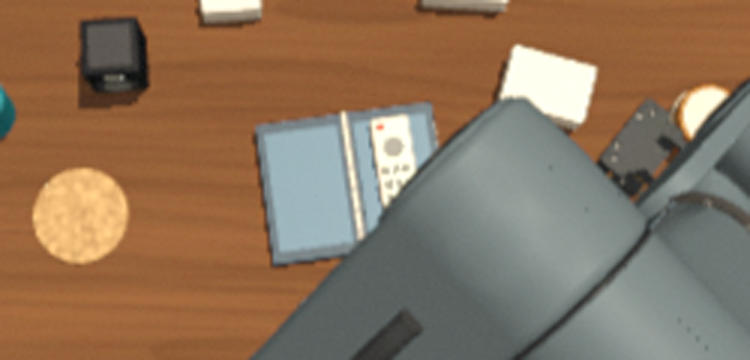

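The white remote lies on the right half with its red button to the back (crop (380,127)), and the rest of it is hidden by the arm. Now I turn and go above the black remote.

Call:
{"op": "send_rows", "data": {
  "moves": [1,-1,-1,0,0,0,-0.12,1,-2,-2,0,0,0,-0.24,1,-3,-3,0,0,0,-0.36,1,-4,-3.8,0,0,0,-0.48,1,-5,-3.8,0,0,0,-0.6]
}}

```text
time: 6.02
position: [0.4331, -0.3657, 0.1491]
tool_rot: [0.588, 0.809, -0.0, 0.001]
ft_force: [0.3, 0.3, -0.1]
grip_width: 0.087
grip_force: 0.0
```

Call:
{"op": "send_rows", "data": {
  "moves": [1,0,0,0,0,0,-0.12,1,0,0,0,0,0,-0.24,1,0,0,0,0,0,-0.36,1,0,0,0,0,0,-0.48,1,0,0,0,0,0,-0.6]
}}

```text
time: 6.43
position: [0.4332, -0.3636, 0.149]
tool_rot: [0.801, 0.599, 0.0, -0.0]
ft_force: [0.1, 0.0, -0.5]
grip_width: 0.087
grip_force: 0.0
```

Call:
{"op": "send_rows", "data": {
  "moves": [1,0,0,-1,0,0,-0.12,1,0,0,-2,0,0,-0.24,1,0,0,-3,0,0,-0.36,1,0,0,-4,0,0,-0.48,1,0,0,-5,0,0,-0.6]
}}

```text
time: 6.85
position: [0.4333, -0.3636, 0.0986]
tool_rot: [0.942, 0.336, 0.0, -0.0]
ft_force: [0.4, -0.1, -0.2]
grip_width: 0.0872
grip_force: 0.0
```

Call:
{"op": "send_rows", "data": {
  "moves": [1,0,0,0,0,0,-0.12,1,0,0,0,0,0,-0.24,1,0,0,0,0,0,-0.307,1,0,0,0,0,0,-0.307]
}}

```text
time: 7.18
position: [0.4333, -0.3637, 0.0989]
tool_rot: [0.982, 0.19, -0.0, -0.0]
ft_force: [0.2, 0.6, -0.9]
grip_width: 0.0871
grip_force: 0.0
```

```bash
python3 - <<'E'
from h import *
st(); c=shot("scene","a4.png"); cv2.imwrite("pics/a4.png",cv2.resize(c["pixels"][120:320,40:310],(790,585),interpolation=cv2.INTER_CUBIC))
E
```

```text
t 7.18 pos mm [ 433.3 -363.7   98.9] yaw -68.1 z [-3.e-04  4.e-04 -1.e+00] F [ 0.2  0.6 -0.9] w 87.1 gf 0.0 q [-0.9   0.64  1.7   0.    0.8   0.29]
```

View pics/a4.png

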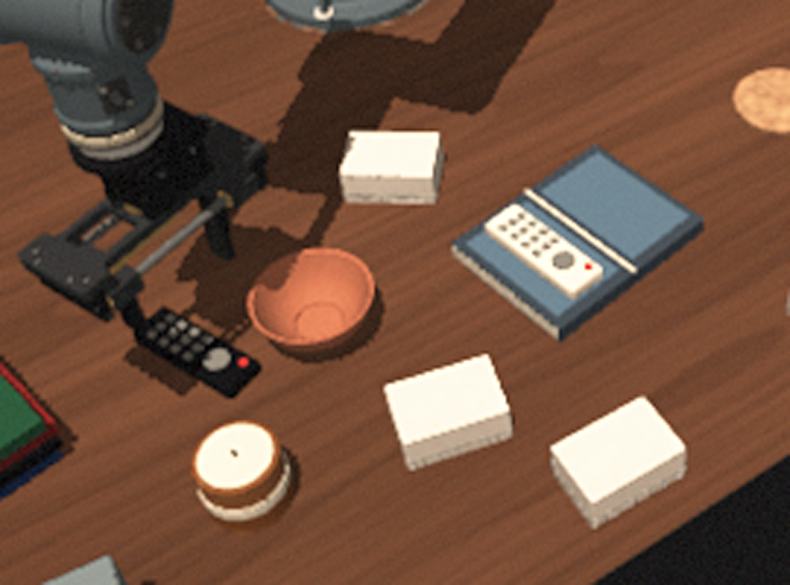

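The crop shows the white remote on the right half of the book and the gripper above the black remote at (200,350), with bowl and candle untouched. Now I descend with a partial opening and grip.

Call:
{"op": "send_rows", "data": {
  "moves": [0.75,-0.1,-0.6,0,0,0,-0.007,0.75,-0.1,-0.6,-2,0,0,-0.007,0.75,-0.1,-0.6,-5,0,0,-0.007,0.75,-0.1,-0.6,-8,0,0,-0.007,0.75,-0.1,-0.6,-8,0,0,-0.007]
}}

```text
time: 7.65
position: [0.4319, -0.3703, 0.016]
tool_rot: [0.982, 0.187, -0.001, -0.001]
ft_force: [0.0, 0.0, 0.1]
grip_width: 0.0673
grip_force: 0.0
```

Call:
{"op": "send_rows", "data": {
  "moves": [0.75,0,0,0,0,0,0,0,0,0,0,0,0,0,0,0,0,0,0,0,0,0,0,0,0,0,0,0,0,0,0,0,0,0,0]
}}

```text
time: 8.07
position: [0.4326, -0.3704, 0.0201]
tool_rot: [0.982, 0.187, 0.0, 0.001]
ft_force: [0.1, 0.6, -0.4]
grip_width: 0.0462
grip_force: 0.0
```

Call:
{"op": "send_rows", "data": {
  "moves": [0,0,0,0,0,0,0,0,0,0,0,0,0,0,0,0,0,0,0,0,0,0,0,0,0,0,0,0]
}}

```text
time: 8.4
position: [0.4327, -0.3706, 0.0198]
tool_rot: [0.982, 0.187, 0.0, 0.001]
ft_force: [-0.1, 0.3, 6.4]
grip_width: 0.0397
grip_force: 15.0
```

```bash
python3 - <<'E'
from h import *
st(); c=shot("scene"); px=c["pixels"].astype(int); b,g,r=px[...,0],px[...,1],px[...,2]; lo=px.min(-1)
print("white",*colour(c,(lo>150)&(r>b+2),(224,205),.036,22)); np.savez("s4.npz",px=px)
m=(b>r-5)&(b>40); 
print("book",*colour(c,(b>r-2)|(lo>130),(238,200),.02,46))
E
```

```text
t 8.40 pos mm [ 432.7 -370.6   19.8] yaw -68.5 z [ 0.001  -0.0013 -1.    ] F [-0.1  0.3  6.4] w 39.7 gf 15.0 q [-0.9   0.78  1.72 -0.    0.65  0.29]
white mean [531.  -70.3] pca size [ 43.7 123.9] ang 9.7 rect [530.9 -70.2] [122.1  43.1] 9.9
book mean [528.8 -29.8] pca size [156.2 193.1] ang -78.3 rect [524.9 -26.8] [158.5 194.3] 9.7
```

Call:
{"op": "send_rows", "data": {
  "moves": [0,0,0,2,0,0,0,0,0,0,5,0,0,0,0,0,0,8,0,0,0,0,0,3,9,0,0,0,0,0,3,9,0,0,0]
}}

```text
time: 8.87
position: [0.4318, -0.3363, 0.1111]
tool_rot: [0.982, 0.187, 0.0, -0.001]
ft_force: [-1.2, 1.3, -1.3]
grip_width: 0.0397
grip_force: 15.0
```

Call:
{"op": "send_rows", "data": {
  "moves": [0,0.7,4,0,0,0,-0.02,0,1.4,8,0,0,0,-0.04,0,2.1,12,0,0,0,-0.06,0,2.8,16,0,0,0,-0.08,0,3.5,18,0,0,0,-0.1]
}}

```text
time: 9.28
position: [0.4647, -0.1549, 0.108]
tool_rot: [0.99, 0.138, -0.002, -0.003]
ft_force: [-0.9, -0.4, -0.5]
grip_width: 0.0401
grip_force: 15.0
```

Call:
{"op": "send_rows", "data": {
  "moves": [0,0.7,4,0,0,0,-0.02,0,1.5,8,0,0,0,-0.04,0,2.5,12,0,0,0,-0.06,0,3.5,16,0,0,0,-0.08,0,4.2,18.5,0,0,0,-0.102]
}}

```text
time: 9.7
position: [0.5085, 0.0285, 0.1083]
tool_rot: [0.996, 0.087, -0.001, -0.001]
ft_force: [-0.1, -1.5, -0.8]
grip_width: 0.04
grip_force: 15.0
```

Call:
{"op": "send_rows", "data": {
  "moves": [0,0,0,-1,0,0,0,0,0,0,-2,0,0,0,0,0,0,-3,0,0,0,0,0,0,-3,0,0,0]
}}

```text
time: 10.03
position: [0.5072, 0.0241, 0.0764]
tool_rot: [0.996, 0.086, -0.003, -0.001]
ft_force: [0.2, 0.0, -1.2]
grip_width: 0.0396
grip_force: 15.0
```

```bash
python3 - <<'E'
from h import *
st()
E
```

```text
t 10.03 pos mm [507.2  24.1  76.4] yaw -80.1 z [-5.8e-03  7.0e-04 -1.0e+00] F [ 0.2  0.  -1.2] w 39.6 gf 15.0 q [-0.17  0.63  1.85 -0.    0.66  1.23]
```

Call:
{"op": "send_rows", "data": {
  "moves": [0,0,0,-2,0,0,0,0,0,0,-3,0,0,0,0,0,0,-3.6,0,0,0,0,0,0,-3.95,0,0,0,0,0,0,-3.95,0,0,0]
}}

```text
time: 10.45
position: [0.5089, 0.0242, 0.0393]
tool_rot: [0.996, 0.086, -0.001, -0.0]
ft_force: [-0.6, 0.8, -0.9]
grip_width: 0.0395
grip_force: 15.0
```

Call:
{"op": "send_rows", "data": {
  "moves": [0,0,0,0,0,0,0,0.62,0,0,0,0,0,0,0.62,0,0,0,0,0,0,0.62,0,0,0,0,0,0,0.62,0,0,0,0,0,0]
}}

```text
time: 10.87
position: [0.5095, 0.0249, 0.0397]
tool_rot: [0.996, 0.087, 0.0, 0.0]
ft_force: [-0.3, -0.5, 0.9]
grip_width: 0.0522
grip_force: 0.0
```

Call:
{"op": "send_rows", "data": {
  "moves": [0.62,0,0,2,0,0,0,0.62,0,0,5,0,0,0,0.62,0,0,9,0,0,0.1,1,2,-4,11,0,0,0.2,1,4,-8,11,0,0,0.3]
}}

```text
time: 11.28
position: [0.5463, -0.0453, 0.1532]
tool_rot: [0.971, 0.239, 0.003, 0.001]
ft_force: [1.8, -0.1, 0.2]
grip_width: 0.0606
grip_force: 0.0
```

Call:
{"op": "send_rows", "data": {
  "moves": [1,2,-4,0,0,0,0.12,1,4,-8,0,0,0,0.24,1,6,-12,0,0,0,0.36,1,8,-15,0,0,0,0.48,1,8,-16,0,0,0,0.6]
}}

```text
time: 11.7
position: [0.6292, -0.2127, 0.1496]
tool_rot: [0.859, 0.513, 0.002, 0.004]
ft_force: [0.7, -0.5, 1.2]
grip_width: 0.0859
grip_force: 0.0
```

```bash
python3 - <<'E'
from h import *
st(); c=shot("top"); 
cv2.imwrite("pics/a5.png",cv2.resize(c["pixels"][100:260,150:400],(750,480),interpolation=cv2.INTER_CUBIC))
E
```

```text
t 11.70 pos mm [ 629.2 -212.7  149.6] yaw -28.3 z [ 0.0072 -0.005  -1.    ] F [ 0.7 -0.5  1.2] w 85.9 gf 0.0 q [-0.49  0.68  1.41 -0.    1.05  0.  ]
```

View pics/a5.png

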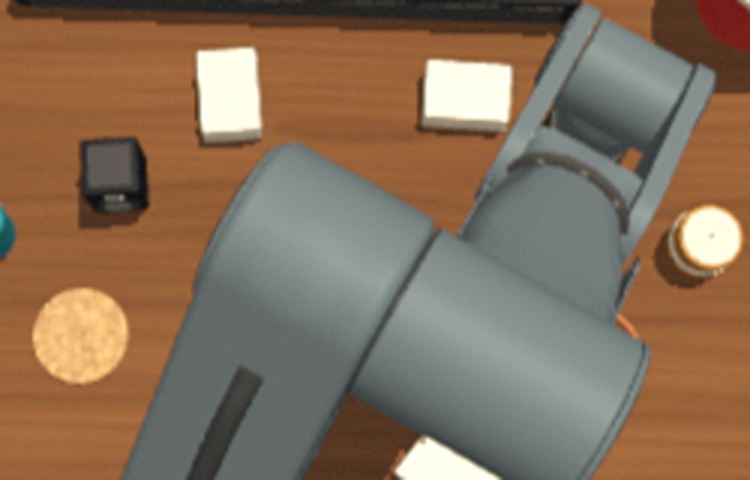

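The arm hides the book in this view, and the speaker, coaster and look-alike risers are where they were. I continue to the riser at the far right.

Call:
{"op": "send_rows", "data": {
  "moves": [1,0,-1.3,-2,0,0,0.1,1,0,-1.3,-4,0,0,0.2,1,0,-1.3,-6,0,0,0.243,1,0,-1.3,-7,0,0,0.243,1,0,-1.3,-7,0,0,0.243]
}}

```text
time: 12.17
position: [0.6225, -0.2174, 0.076]
tool_rot: [0.792, 0.611, -0.001, -0.003]
ft_force: [-0.4, 0.1, 0.1]
grip_width: 0.0871
grip_force: 0.0
```

```bash
python3 - <<'E'
from h import *
st(); c=shot("scene"); px=c["pixels"].astype(int); b,g,r=px[...,0],px[...,1],px[...,2]; lo=px.min(-1)
print("white",*colour(c,(lo>150)&(r>b+2),(224,205),.036,22))
print("riser",*colour(c,lo>185,(193,258),.04,28))
print("r2",*colour(c,lo>185,(251,272),.04,28))
cv2.imwrite("pics/a6.png",cv2.resize(c["pixels"][150:310,140:310],(637,600),interpolation=cv2.INTER_CUBIC))
E
```

```text
t 12.17 pos mm [ 622.5 -217.4   76. ] yaw -14.7 z [-0.006   0.0035 -1.    ] F [-0.4  0.1  0.1] w 87.1 gf 0.0 q [-0.51  0.77  1.45  0.    0.93 -0.25]
white mean [559.9 -63.5] pca size [40.3 77.2] ang -6.9 rect [551.1 -68.1] [88.7 46.1] 9.6
riser mean [ 623.6 -259.9] pca size [25.2 63.9] ang -7.2 rect [ 620.8 -256.9] [29.1 63.2] 76.5
r2 mean [ 751.5 -141.6] pca size [62.8 90.3] ang 88.5 rect [ 750.9 -140.8] [90.2 62.9] 88.2
```

View pics/a6.png

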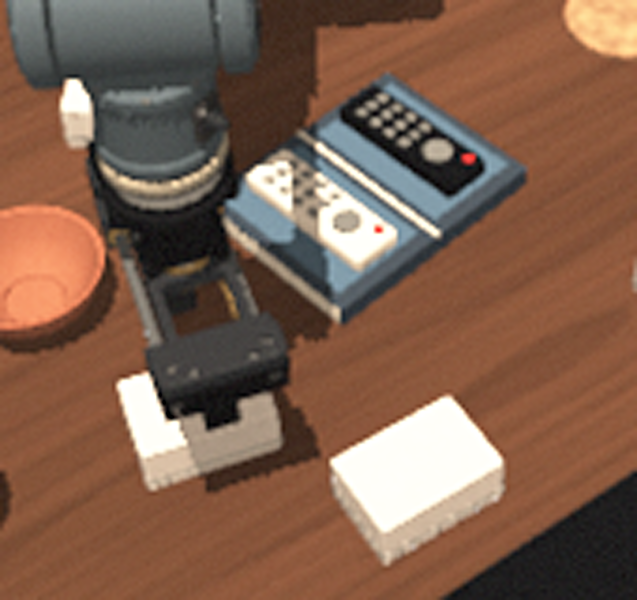

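Both remotes lie on their halves with buttons up, and the gripper is above the riser but about 8 mm short in y. I correct that first.

Call:
{"op": "send_rows", "data": {
  "moves": [1,0,-0.8,0,0,0,0,1,0,-0.8,0,0,0,0,1,0,-0.8,0,0,0,0,1,0,-0.8,0,0,0,0]
}}

```text
time: 12.55
position: [0.6255, -0.2277, 0.0801]
tool_rot: [0.791, 0.612, 0.0, 0.001]
ft_force: [-0.2, 1.0, 0.3]
grip_width: 0.0873
grip_force: 0.0
```

Call:
{"op": "send_rows", "data": {
  "moves": [1,0.2,0.1,-2,0,0,0,1,0.2,0.1,-4,0,0,0,1,0.2,0.1,-5.7,0,0,0,1,0.2,0.1,-5.7,0,0,0,0,0.2,0.1,-5.7,0,0,0],
  "grip_force": 20
}}

```text
time: 12.97
position: [0.6264, -0.2259, 0.0215]
tool_rot: [0.791, 0.612, -0.0, -0.001]
ft_force: [-0.6, -0.1, 1.1]
grip_width: 0.0844
grip_force: 0.0
```

Call:
{"op": "send_rows", "data": {
  "moves": [0,0,0,0,0,0,0,0,0,0,0,0,0,0,0,0,0,0,0,0,0,0,0,0,0,0,0,0,0,0,0,0,0,0,0]
}}

```text
time: 13.38
position: [0.6278, -0.2267, 0.0231]
tool_rot: [0.791, 0.612, 0.0, 0.001]
ft_force: [-0.5, 0.1, 3.2]
grip_width: 0.0621
grip_force: 20.0
```

Call:
{"op": "send_rows", "data": {
  "moves": [0,0,0,0,0,0,0,0,0,0,0,0,0,0,0,0,0,0,0,0,0]
}}

```text
time: 13.63
position: [0.6278, -0.2267, 0.0231]
tool_rot: [0.791, 0.612, 0.0, 0.001]
ft_force: [-0.8, 0.7, 7.1]
grip_width: 0.062
grip_force: 20.0
```

```bash
python3 - <<'E'
from h import *
st()
E
```

```text
t 13.63 pos mm [ 627.8 -226.7   23.1] yaw -14.6 z [ 0.002  -0.0011 -1.    ] F [-0.8  0.7  7.1] w 62.0 gf 20.0 q [-0.51  0.85  1.45  0.    0.84 -0.26]
```

Call:
{"op": "send_rows", "data": {
  "moves": [0,0,0,2,0,0,0,0,0,0,5,0,0,0,0,0,2,6,0,0,0.1,0,0,5,6,0,0,0.2,0,0,7.9,6,0,0,0.228]
}}

```text
time: 14.05
position: [0.627, -0.1474, 0.0825]
tool_rot: [0.716, 0.698, 0.0, 0.001]
ft_force: [0.4, 1.2, -2.0]
grip_width: 0.0621
grip_force: 20.0
```

Call:
{"op": "send_rows", "data": {
  "moves": [0,1,4,0,0,0,0.1,0,2,8,0,0,0,0.2,0,3,11,0,0,0,0.2,0,3,14,0,0,0,0.2,0,3,15,0,0,0,0.2]
}}

```text
time: 14.47
position: [0.6558, 0.0077, 0.0809]
tool_rot: [0.642, 0.767, -0.0, -0.002]
ft_force: [-1.3, 0.8, -1.8]
grip_width: 0.0617
grip_force: 20.0
```

Call:
{"op": "send_rows", "data": {
  "moves": [0,0,0,-1,0,0,0,0,0,0,-2,0,0,0,0,0,0,-2,0,0,0,0,0,0,-2,0,0,0]
}}

```text
time: 14.8
position: [0.6557, 0.0009, 0.0601]
tool_rot: [0.644, 0.765, -0.001, -0.001]
ft_force: [-0.1, -0.7, -2.4]
grip_width: 0.0618
grip_force: 20.0
```

```bash
python3 - <<'E'
from h import *
st(); c=shot("scene","a7.png"); cv2.imwrite("pics/a7.png",cv2.resize(c["pixels"][130:290,170:390],(770,560),interpolation=cv2.INTER_CUBIC))
E
```

```text
t 14.80 pos mm [655.7   0.9  60.1] yaw 9.8 z [-3.5e-03  1.0e-04 -1.0e+00] F [-0.1 -0.7 -2.4] w 61.8 gf 20.0 q [-0.17  0.79  1.47 -0.    0.89 -0.34]
```

View pics/a7.png

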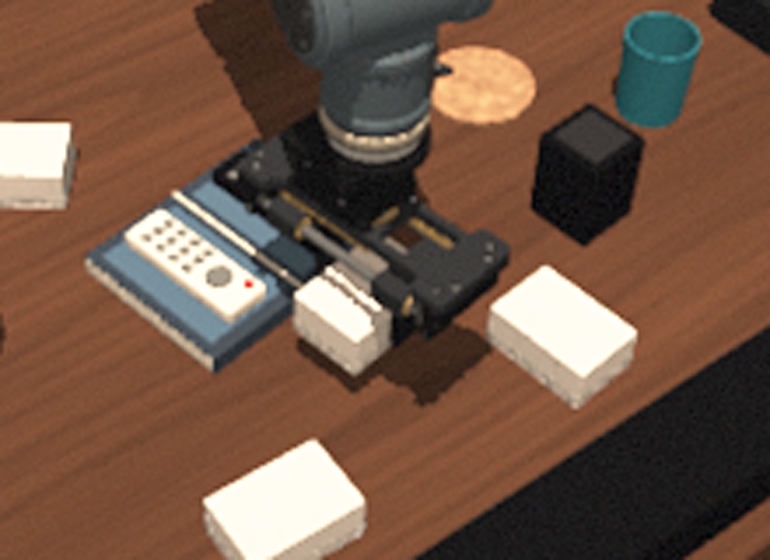

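The riser hangs behind the book, square with it. I lower it and release.

Call:
{"op": "send_rows", "data": {
  "moves": [0,0,0,-1.5,0,0,0,0,0,0,-3,0,0,0,0,0,0,-3.6,0,0,0,0,0,0,-3.95,0,0,0,0,0,0,-3.95,0,0,0]
}}

```text
time: 15.27
position: [0.6569, 0.0016, 0.023]
tool_rot: [0.643, 0.765, -0.0, 0.0]
ft_force: [-1.0, -0.1, -2.0]
grip_width: 0.0619
grip_force: 20.0
```

Call:
{"op": "send_rows", "data": {
  "moves": [0,0,0,0,0,0,0,0.84,0,0,0,0,0,0,0.84,0,0,0,0,0,0,0.84,0,0,0,0,0,0,0.84,0,0,0,0,0,0]
}}

```text
time: 15.68
position: [0.6573, 0.0027, 0.0227]
tool_rot: [0.643, 0.766, 0.0, 0.0]
ft_force: [1.1, -0.2, 0.0]
grip_width: 0.072
grip_force: 0.0
```

Call:
{"op": "send_rows", "data": {
  "moves": [0.84,0,0,2,0,0,0,0.84,0,0,5,0,0,0,0.84,0,0,9,0,0,0,1,0,4,13,0,0,0.12,1,0,8,13,0,0,0.24]
}}

```text
time: 16.1
position: [0.6612, 0.0702, 0.1565]
tool_rot: [0.546, 0.837, 0.002, 0.005]
ft_force: [1.2, 0.7, 0.6]
grip_width: 0.08
grip_force: 0.0
```

Call:
{"op": "send_rows", "data": {
  "moves": [1,0,4,0,0,0,0.12,1,0,8,0,0,0,0.24,1,0,12,0,0,0,0.36,1,0,15,0,0,0,0.48,1,0,15,0,0,0,0.6]
}}

```text
time: 16.52
position: [0.656, 0.23, 0.1506]
tool_rot: [0.269, 0.963, 0.002, 0.0]
ft_force: [0.4, -0.6, 0.1]
grip_width: 0.0867
grip_force: 0.0
```

```bash
python3 - <<'E'
from h import *
st(); c=shot("top"); 
cv2.imwrite("pics/a8.png",cv2.resize(c["pixels"][100:260,150:400],(750,480),interpolation=cv2.INTER_CUBIC))
E
```

```text
t 16.52 pos mm [656.  230.  150.6] yaw 58.8 z [ 0.0011  0.0033 -1.    ] F [ 0.4 -0.6  0.1] w 86.7 gf 0.0 q [ 0.18  0.71  1.32  0.    1.11 -0.85]
```

View pics/a8.png

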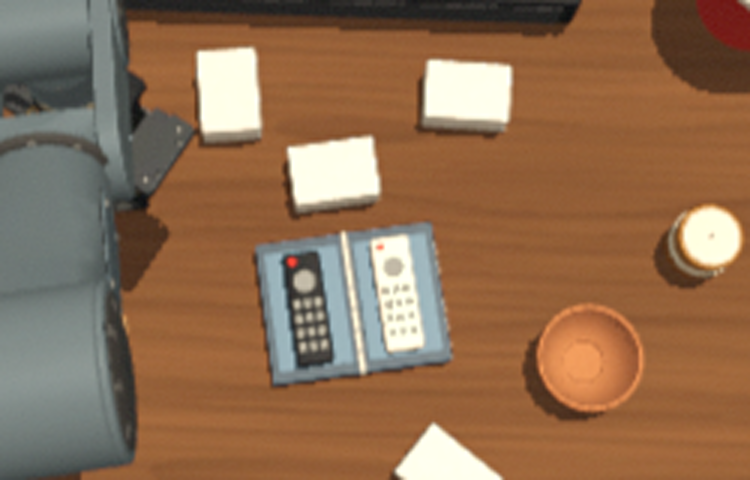

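A clear view: both remotes are on their halves and the riser is at crop (334,172). Now I measure the relative poses.

```bash
python3 - <<'E'
from h import *
cs=[shot("top") for _ in range(4)]; c=cs[0]; px=np.mean([k["pixels"].astype(float) for k in cs],0); W=np.median([k["W"] for k in cs],0); b,g,r=px[...,0],px[...,1],px[...,2]; lo=px.min(-1);hi=px.max(-1)
v,u=np.mgrid[:384,:512]
print("book",*colour(c,(b>=r-5)|(lo>100),(267,200),.02,36))
print("white",*colour(c,(lo>120)&(r>b+5)&(u>272),(282,198),.036,24))
print("black",*colour(c,((hi<75)|(lo>90)&(r>b-8)|(r>3*g)),(252,202),.036,24))
P1=(b>r+20)
print("panelL",*colour(c,P1&(u<266),(250,200),.02,36))
print("riser",*colour(c,lo>185,(261,157),.04,20))
for n,s,h in [("book",(262,215),.02),("white",(282,205),.036),("black",(253,205),.036),("riser",(261,157),.04)]: print(n,blob(W,c["ok"],s,h,.005))
# edges of book along its own axes, subpixel: profile from plane-rectified image
bc=np.array([518.5,-22.]);a=np.radians(9.9);ex=np.array([np.cos(a),np.sin(a)]);ey=np.array([-ex[1],ex[0]])
def img(h,xs,ys):
    X,Y=np.meshgrid(xs,ys,indexing='ij'); p=(bc+X[...,None]*ex+Y[...,None]*ey)/1000
    pc=np.concatenate([p,np.full(p.shape[:2]+(1,),h)],-1)@c["R"].T+c["t"]
    return cv2.remap(px.astype(np.float32),(pc[...,0]/pc[...,2]*c["f"]+c["cx"]).astype(np.float32),(pc[...,1]/pc[...,2]*c["f"]+c["cy"]).astype(np.float32),cv2.INTER_LINEAR)
def edges(I,axis,ch,xs):
    p=I.mean(1-axis)@np.array(ch,float); d=np.gradient(p); o=np.argsort(-abs(d)); out=[]
    for i in o:
        if abs(d[i])>.25*abs(d).max() and all(abs(xs[i]-e)>4 for e,_ in out): out.append((xs[i],round(d[i],1)))
    return sorted(out)
s=np.arange(-110,110,.5)
w=np.arange(-30,30,1.)
print("book x edges (y=±10)",edges(img(.02,s,np.r_[12:20:1.]),0,(1,0,-1),s))
print("book y edges",edges(img(.02,np.r_[-70:-64:1.],s),1,(1,0,-1),s),"line",edges(img(.02,np.r_[-60:60:1.],np.arange(-15,15,.5)),1,(1,1,1),np.arange(-15,15,.5)))
print("white y",edges(img(.036,w,np.arange(-85,-12,.5)),1,(1,0,-1),np.arange(-85,-12,.5)),"x",edges(img(.036,s,np.r_[-62:-58:1.,-36:-32:1.]),0,(1,0,-1),s))
print("black y",edges(img(.036,w,np.arange(12,85,.5)),1,(1,1,1),np.arange(12,85,.5)),"x",edges(img(.036,s,np.r_[31:35:1.,60:64:1.]),0,(1,1,1),s))
t=np.arange(85,200,.5)
print("riser x",edges(img(.04,t,w),0,(1,1,1),t),"y",edges(img(.04,np.r_[120:160:1.],s),1,(1,1,1),s))
E
```

```text
book mean [517.3 -24.5] pca size [150.8 190.6] ang -79.4 rect [518.8 -23.1] [152.7 190.6] 9.8
white mean [527.5 -67.1] pca size [ 42.3 123.8] ang 10.4 rect [531.8 -66.2] [132.3  42.4] 10.4
black mean [505.6  25.5] pca size [ 36.5 117.2] ang 9.3 rect [506.3  25.4] [118.1  37. ] 10.1
panelL mean [514.2  25.7] pca size [102.2 130.7] ang 4.4 rect [511.1  24.3] [127.9  80.7] 9.6
riser mean [655.9   2.6] pca size [62.8 88.8] ang -80.1 rect [656.    2.6] [63.1 88.3] 9.9
book {'c': array([519.8, -22.2]), 'size': array([150.1, 190.3]), 'ang': np.float32(-80.4), 'z': 20.9, 'n': 1808, 'mean': array([517.3, -21.8])}
white {'c': array([529. , -67.4]), 'size': array([ 40. , 119.9]), 'ang': np.float32(10.3), 'z': 36.8, 'n': 469, 'mean': array([528.3, -67. ])}
black {'c': array([510.1,  25.3]), 'size': array([ 39.8, 119.5]), 'ang': np.float32(9.8), 'z': 36.7, 'n': 475, 'mean': array([509.4,  25.3])}
riser {'c': array([657.1,   2.6]), 'size': array([62.4, 90.3]), 'ang': np.float32(-79.8), 'z': 40.7, 'n': 535, 'mean': array([656.5,   2.9])}
book x edges (y=±10) [(np.float64(-78.0), np.float64(9.1)), (
[... 1351 characters left out ...]
t64(-36.5), np.float64(-21.9)), (np.float64(-32.0), np.float64(16.8)), (np.float64(-24.0), np.float64(-14.9)), (np.float64(-16.5), np.float64(17.6)), (np.float64(-7.5), np.float64(-16.7)), (np.float64(-1.0), np.float64(17.4)), (np.float64(8.0), np.float64(-23.8)), (np.float64(43.5), np.float64(6.7)), (np.float64(56.5), np.float64(24.0)), (np.float64(63.0), np.float64(-7.0)), (np.float64(73.0), np.float64(-10.6)), (np.float64(100.5), np.float64(8.4)), (np.float64(109.5), np.float64(17.7))]
riser x [(np.float64(99.5), np.float64(17.9)), (np.float64(107.5), np.float64(30.6)), (np.float64(172.0), np.float64(-41.7))] y [(np.float64(-45.0), np.float64(36.0)), (np.float64(46.0), np.float64(-50.4))]
```

All placings are within about 2 mm and 0.5°, which is good enough. Next is the speaker, gripped across its x faces.

Call:
{"op": "send_rows", "data": {
  "moves": [1,-1.4,0.1,0,0,0,-0.12,1,-1.4,0.1,0,0,0,-0.24,1,-1.4,0.1,0,0,0,-0.36,1,-1.4,0.1,0,0,0,-0.48,1,-1.4,0.1,0,0,0,-0.6]
}}

```text
time: 17.18
position: [0.6432, 0.2222, 0.1504]
tool_rot: [0.551, 0.834, -0.0, 0.0]
ft_force: [-0.3, 0.9, 0.3]
grip_width: 0.0872
grip_force: 0.0
```

Call:
{"op": "send_rows", "data": {
  "moves": [1,0,0,0,0,0,-0.12,1,0,0,0,0,0,-0.24,1,0,0,0,0,0,-0.302,1,0,0,0,0,0,-0.302,1,0,0,0,0,0,-0.302]
}}

```text
time: 17.6
position: [0.6432, 0.2226, 0.1503]
tool_rot: [0.667, 0.745, -0.0, -0.0]
ft_force: [-0.2, -0.1, 0.9]
grip_width: 0.0873
grip_force: 0.0
```

```bash
python3 - <<'E'
from h import *
st(); c=shot("scene"); print(blob(c["W"],c["ok"],(338,172),.085,.006)); cv2.imwrite("pics/a9.png",cv2.resize(c["pixels"][90:250,240:410],(637,600),interpolation=cv2.INTER_CUBIC))
E
```

```text
t 17.60 pos mm [643.2 222.6 150.3] yaw 6.3 z [-2.e-04 -1.e-04 -1.e+00] F [-0.2 -0.1  0.9] w 87.3 gf 0.0 q [ 0.17  0.7   1.36 -0.    1.09  0.06]
{'c': array([643.6, 231.7]), 'size': array([61.3, 62.7]), 'ang': np.float32(-84.9), 'z': 85.1, 'n': 361, 'mean': array([645.9, 230.4])}
```

View pics/a9.png

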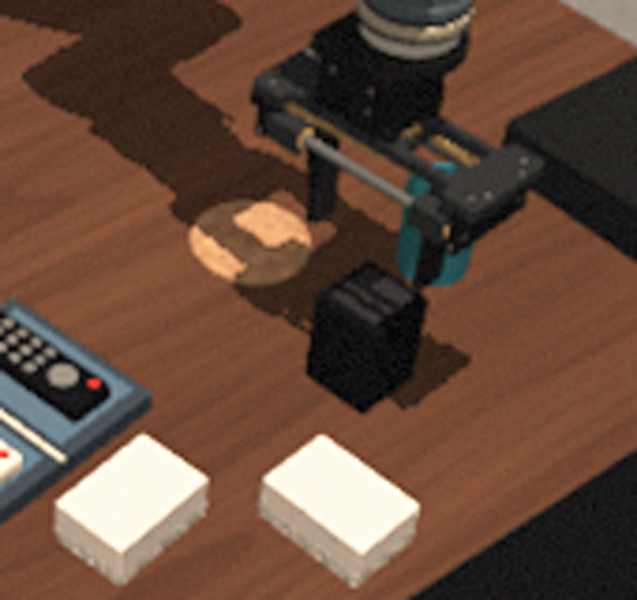

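The gripper is above the speaker at crop (365,330), 10 mm short in y. I correct this, descend and grip.

Call:
{"op": "send_rows", "data": {
  "moves": [1,0,1,-2,0,0,0.008,1,0,1,-4,0,0,0.008,1,0,1,-4,0,0,0.008,1,0,1,-7,0,0,0.008,1,0,1,-10.3,0,0,0.008],
  "grip_force": 30
}}

```text
time: 18.07
position: [0.6459, 0.2341, 0.0499]
tool_rot: [0.663, 0.748, 0.003, 0.002]
ft_force: [0.4, 1.5, 0.5]
grip_width: 0.0871
grip_force: 0.0
```

Call:
{"op": "send_rows", "data": {
  "moves": [1,0,0,0,0,0,0,0,0,0,0,0,0,0,0,0,0,0,0,0,0,0,0,0,0,0,0,0,0,0,0,0,0,0,0]
}}

```text
time: 18.48
position: [0.6446, 0.2342, 0.0499]
tool_rot: [0.663, 0.748, 0.002, 0.001]
ft_force: [-0.1, 0.3, -0.3]
grip_width: 0.0682
grip_force: 0.0
```

Call:
{"op": "send_rows", "data": {
  "moves": [0,0,0,0,0,0,0,0,0,0,0,0,0,0,0,0,0,0,0,0,0,0,0,0,0,0,0,0]
}}

```text
time: 18.82
position: [0.6436, 0.2341, 0.0493]
tool_rot: [0.663, 0.748, 0.001, 0.001]
ft_force: [-1.1, 0.4, 6.1]
grip_width: 0.0602
grip_force: 29.9
```

```bash
python3 - <<'E'
from h import *
st()
E
```

```text
t 18.82 pos mm [643.6 234.1  49.3] yaw 6.9 z [ 1.8e-03  3.0e-04 -1.0e+00] F [-1.1  0.4  6.1] w 60.2 gf 29.9 q [ 0.19  0.83  1.4  -0.    0.91  0.07]
```

Call:
{"op": "send_rows", "data": {
  "moves": [0,0,0,2,0,0,0,0,0,0,5,0,0,0,0,0,-2,7,0,0,0.02,0,0.2,-5,7,0,0,0.04,0,0.4,-8,7,0,0,0.052]
}}

```text
time: 19.23
position: [0.6472, 0.1543, 0.1187]
tool_rot: [0.642, 0.766, 0.001, 0.001]
ft_force: [-0.7, -0.2, -5.5]
grip_width: 0.0599
grip_force: 29.9
```

Call:
{"op": "send_rows", "data": {
  "moves": [0,0.3,-4,0,0,0,0,0,0.6,-8,0,0,0,0,0,1,-12,0,0,0,0,0,1,-14,0,0,0,0,0,1,-15,0,0,0,0]
}}

```text
time: 19.65
position: [0.6564, -0.0001, 0.1164]
tool_rot: [0.645, 0.764, -0.001, -0.0]
ft_force: [0.1, 0.6, -5.2]
grip_width: 0.0601
grip_force: 29.9
```

Call:
{"op": "send_rows", "data": {
  "moves": [0,0,0,0,0,0,0,0,0,0,-1,0,0,0,0,0,0,-1,0,0,0,0,0,0,-1,0,0,0,0,0,0,-1,0,0,0]
}}

```text
time: 20.07
position: [0.6564, 0.0059, 0.1067]
tool_rot: [0.643, 0.766, -0.0, -0.001]
ft_force: [-0.1, 0.2, -5.2]
grip_width: 0.0601
grip_force: 29.9
```

```bash
python3 - <<'E'
from h import *
st(); c=shot("scene"); cv2.imwrite("pics/a10.png",cv2.resize(c["pixels"][110:280,180:360],(635,600),interpolation=cv2.INTER_CUBIC))
E
```

```text
t 20.07 pos mm [656.4   5.9 106.7] yaw 10.0 z [-1.4e-03  5.0e-04 -1.0e+00] F [-0.1  0.2 -5.2] w 60.1 gf 29.9 q [-0.16  0.72  1.45  0.    0.97 -0.34]
```

View pics/a10.png

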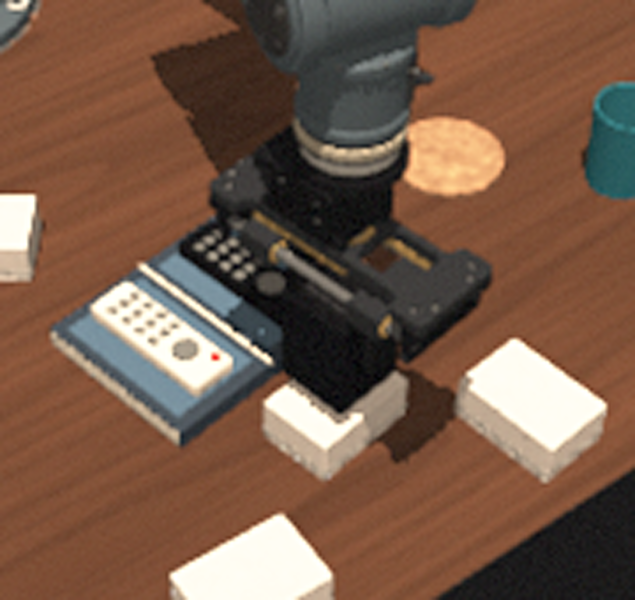

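The speaker hangs above the riser. I nudge it by (+1, −2) mm and lower it.

Call:
{"op": "send_rows", "data": {
  "moves": [0,0.1,-0.2,-0.5,0,0,0,0,0.1,-0.2,-1,0,0,0,0,0.1,-0.2,-1.4,0,0,0,0,0.1,-0.2,-1.65,0,0,0,0,0.1,-0.2,-1.7,0,0,0]
}}

```text
time: 20.53
position: [0.6575, 0.002, 0.0895]
tool_rot: [0.644, 0.765, -0.0, -0.001]
ft_force: [-0.5, -0.3, -4.6]
grip_width: 0.06
grip_force: 29.9
```

Call:
{"op": "send_rows", "data": {
  "moves": [0,0,0,0,0,0,0,0,0,0,0,0,0,0]
}}

```text
time: 20.7
position: [0.658, 0.0019, 0.0903]
tool_rot: [0.644, 0.765, 0.0, 0.0]
ft_force: [0.4, 0.2, -4.3]
grip_width: 0.06
grip_force: 29.9
```

Call:
{"op": "send_rows", "data": {
  "moves": [0,0,0.15,0,0,0,0,0,0,0.15,-0.05,0,0,0,0,0,0.15,-0.1,0,0,0,0,0,0.15,-0.13,0,0,0,0,0,0.15,-0.13,0,0,0]
}}

```text
time: 21.12
position: [0.658, 0.0035, 0.0893]
tool_rot: [0.644, 0.765, 0.0, 0.0]
ft_force: [-1.0, 0.0, -3.0]
grip_width: 0.0601
grip_force: 29.9
```

Call:
{"op": "send_rows", "data": {
  "moves": [0,0,0,0,0,0,0,0,0,0,0,0,0,0]
}}

```text
time: 21.28
position: [0.658, 0.0035, 0.0893]
tool_rot: [0.644, 0.765, 0.0, 0.0]
ft_force: [-0.4, 1.0, -2.7]
grip_width: 0.0598
grip_force: 29.9
```

Contact is just starting, so I release gently, lift straight up and back off towards the tumbler.

Call:
{"op": "send_rows", "data": {
  "moves": [0,0,0,-0.05,0,0,0,0.85,0,0,-0.05,0,0,0,0.85,0,0,-0.05,0,0,0,0.85,0,0,-0.05,0,0,0,0.85,0,0,-0.05,0,0,0]
}}

```text
time: 21.7
position: [0.6585, 0.0033, 0.089]
tool_rot: [0.644, 0.765, 0.0, 0.001]
ft_force: [0.3, -0.1, -0.1]
grip_width: 0.0723
grip_force: 0.0
```

Call:
{"op": "send_rows", "data": {
  "moves": [0.85,0,0,0,0,0,0,0.85,0,0,2,0,0,0,0.85,0,0,5,0,0,0,0.85,0,0,8,0,0,0,1,0,3,10,0,0,0]
}}

```text
time: 22.12
position: [0.66, 0.0287, 0.1914]
tool_rot: [0.646, 0.764, 0.0, 0.003]
ft_force: [0.6, -0.3, 0.5]
grip_width: 0.0765
grip_force: 0.0
```

Call:
{"op": "send_rows", "data": {
  "moves": [1,0,4,0,0,0,0.1,1,-1,8,0,0,0,0.2,1,-2,12,0,0,0,0.3,1,-3,16,0,0,0,0.4,1,-4,19,0,0,0,0.5]
}}

```text
time: 22.53
position: [0.6171, 0.2265, 0.1887]
tool_rot: [0.432, 0.902, 0.001, 0.0]
ft_force: [-0.4, -0.6, 0.5]
grip_width: 0.0865
grip_force: 0.0
```

Call:
{"op": "send_rows", "data": {
  "moves": [1,-1,4,0,0,0,0.1,1,-2,8,0,0,0,0.2,1,-3,12,0,0,0,0.3,1,-3.6,14.5,0,0,0,0.4,1,-3.6,14.5,0,0,0,0.5]
}}

```text
time: 22.95
position: [0.5796, 0.3746, 0.1886]
tool_rot: [0.193, 0.981, 0.002, -0.0]
ft_force: [0.2, 1.0, 0.7]
grip_width: 0.0869
grip_force: 0.0
```

```bash
python3 - <<'E'
from h import *
st(); c=shot("scene"); print(blob(c["W"],c["ok"],(275,200),.125,.008)); print(blob(c["W"],c["ok"],(255,225),.04,.004,20)); print("tumbler",blob(c["W"],c["ok"],(358,142),.08,.006,20))
t=shot("top"); print("top speaker",blob(t["W"],t["ok"],(260,140),.125,.008,25)); 
cv2.imwrite("pics/a11.png",np.hstack([cv2.resize(c["pixels"][100:260,220:390],(400,376)),cv2.resize(t["pixels"][100:250,100:310],(400,376))]))
E
```

```text
t 22.95 pos mm [579.6 374.6 188.6] yaw 67.8 z [ 2.e-04  3.e-03 -1.e+00] F [0.2 1.  0.7] w 86.9 gf 0.0 q [ 0.41  0.67  1.3   0.    1.17 -0.77]
{'c': array([658.2,   2.3]), 'size': array([61.7, 62. ]), 'ang': np.float32(-81.5), 'z': 125.4, 'n': 499, 'mean': array([ 6.611e+02, -1.000e-01])}
{'c': array([663.3, -32.7]), 'size': array([19.4, 62.2]), 'ang': np.float32(9.2), 'z': 40.2, 'n': 140, 'mean': array([664.2, -34.1])}
tumbler {'c': array([583.7, 369.2]), 'size': array([60.6, 63.8]), 'ang': np.float32(-72.1), 'z': 78.8, 'n': 109, 'mean': array([583. , 370.3])}
top speaker {'c': array([658.1,   3. ]), 'size': array([60. , 62.5]), 'ang': np.float32(9.4), 'z': 125.9, 'n': 389, 'mean': array([656.4,   2.5])}
```

View pics/a11.png

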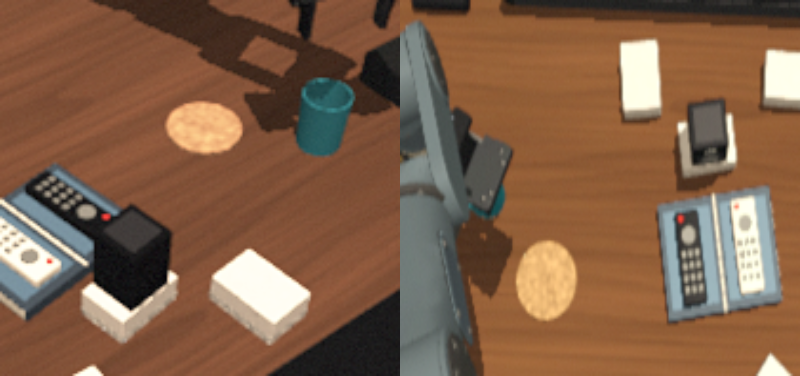

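The speaker stands centred on the riser (speaker (658,3), riser (657,2.6)), and the gripper is close above the tumbler. I align, descend and grip.

Call:
{"op": "send_rows", "data": {
  "moves": [1,0.3,-0.4,-2,0,0,0,1,0.3,-0.4,-4.5,0,0,0,1,0.3,-0.4,-7,0,0,0,1,0.3,-0.4,-7,0,0,0,1,0.3,-0.4,-7,0,0,0],
  "grip_force": 15
}}

```text
time: 23.47
position: [0.5844, 0.3629, 0.1171]
tool_rot: [0.2, 0.98, -0.001, -0.002]
ft_force: [1.1, 0.7, -0.0]
grip_width: 0.087
grip_force: 0.0
```

Call:
{"op": "send_rows", "data": {
  "moves": [1,-0.1,0.6,0,0,0,0,1,-0.1,0.6,0,0,0,0,1,-0.1,0.6,0,0,0,0,1,-0.1,0.6,0,0,0,0]
}}

```text
time: 23.8
position: [0.5847, 0.371, 0.1201]
tool_rot: [0.198, 0.98, 0.001, 0.001]
ft_force: [-0.1, -0.4, -0.2]
grip_width: 0.0874
grip_force: 0.0
```

Call:
{"op": "send_rows", "data": {
  "moves": [1,-0.1,-0.1,-2,0,0,0,1,-0.1,-0.1,-5,0,0,0,1,-0.1,-0.1,-7.7,0,0,0,1,-0.1,-0.1,-7.7,0,0,0,0,-0.1,-0.1,-7.7,0,0,0]
}}

```text
time: 24.22
position: [0.5819, 0.3691, 0.0406]
tool_rot: [0.198, 0.98, -0.001, -0.001]
ft_force: [0.0, 0.2, 0.3]
grip_width: 0.085
grip_force: 0.0
```

Call:
{"op": "send_rows", "data": {
  "moves": [0,0,0,0,0,0,0,0,0,0,0,0,0,0,0,0,0,0,0,0,0,0,0,0,0,0,0,0,0,0,0,0,0,0,0]
}}

```text
time: 24.63
position: [0.5842, 0.37, 0.0436]
tool_rot: [0.198, 0.98, 0.001, 0.001]
ft_force: [-0.3, 0.2, 5.6]
grip_width: 0.0634
grip_force: 14.9
```

Call:
{"op": "send_rows", "data": {
  "moves": [0,0,0,0,0,0,0,0,0,0,0,0,0,0,0,0,0,0,0,0,0]
}}

```text
time: 24.88
position: [0.5842, 0.37, 0.0436]
tool_rot: [0.198, 0.98, 0.001, 0.001]
ft_force: [-0.3, -0.6, 7.2]
grip_width: 0.0632
grip_force: 14.9
```

```bash
python3 - <<'E'
from h import *
st(); t=shot("top"); px=t["pixels"].astype(int); b,g,r=px[...,0],px[...,1],px[...,2]
k=(t["ok"])&(r>140)&(r>b+40); k[:, :140]=0; k[:,215:]=0; k[:185]=0; k[245:]=0
n,l,s,_=cv2.connectedComponentsWithStats(k.astype(np.uint8)); i=1+np.argmax(s[1:,4]); ys,xs=np.nonzero(l==i)
p=plane(t,.006,np.c_[xs,ys]); print("coaster circ",cv2.minEnclosingCircle(p.astype(np.float32)),p.mean(0),len(p))
E
```

```text
t 24.88 pos mm [584.2 370.   43.6] yaw 67.2 z [ 0.0032  0.0012 -1.    ] F [-0.3 -0.6  7.2] w 63.2 gf 14.9 q [ 0.4   0.85  1.38 -0.    0.91 -0.77]
coaster circ ((465.47735595703125, 251.4609832763672), 142.070068359375) [460.23291258 239.92553518] 3563
```

Call:
{"op": "send_rows", "data": {
  "moves": [0,0,0,2,0,0,0,0,0,0,4,0,0,0,0,-2,-2,5,0,0,0,0,-4,-4,5,0,0,0,0,-5.7,-5.5,5,0,0,0]
}}

```text
time: 25.35
position: [0.5248, 0.3135, 0.0923]
tool_rot: [0.198, 0.98, -0.0, 0.0]
ft_force: [-0.2, -0.6, -1.0]
grip_width: 0.0635
grip_force: 15.0
```

Call:
{"op": "send_rows", "data": {
  "moves": [0,-2,-2,0,0,0,0,0,-4,-4,0,0,0,0,0,-5,-5,0,0,0,0,0,-5,-5,0,0,0,0,0,-5,-5,0,0,0,0]
}}

```text
time: 25.77
position: [0.4759, 0.2643, 0.0917]
tool_rot: [0.199, 0.98, 0.0, 0.0]
ft_force: [-0.0, -0.6, -1.7]
grip_width: 0.0636
grip_force: 15.0
```

Call:
{"op": "send_rows", "data": {
  "moves": [0,0,0,-1,0,0,0,0,0,0,-2,0,0,0,0,0,0,-3,0,0,0,0,0,0,-3,0,0,0,0,0,0,-3,0,0,0]
}}

```text
time: 26.18
position: [0.4754, 0.2645, 0.06]
tool_rot: [0.198, 0.98, -0.001, -0.001]
ft_force: [-0.5, -0.2, -1.6]
grip_width: 0.0632
grip_force: 15.0
```

```bash
python3 - <<'E'
from h import *
st(); c=shot("scene"); print("tumbler",blob(c["W"],c["ok"],(307,143),.1,.02,22)); cv2.imwrite("pics/a12.png",cv2.resize(c["pixels"][90:210,240:400],(640,480),interpolation=cv2.INTER_CUBIC))
E
```

```text
t 26.18 pos mm [475.4 264.5  60. ] yaw 67.2 z [-2.5e-03 -8.0e-04 -1.0e+00] F [-0.5 -0.2 -1.6] w 63.2 gf 15.0 q [ 0.3   0.69  1.77  0.    0.69 -0.87]
tumbler {'c': array([486.9, 263. ]), 'size': array([56.9, 86.8]), 'ang': np.float32(85.7), 'z': 90.5, 'n': 186, 'mean': array([490. , 263.8])}
```

View pics/a12.png

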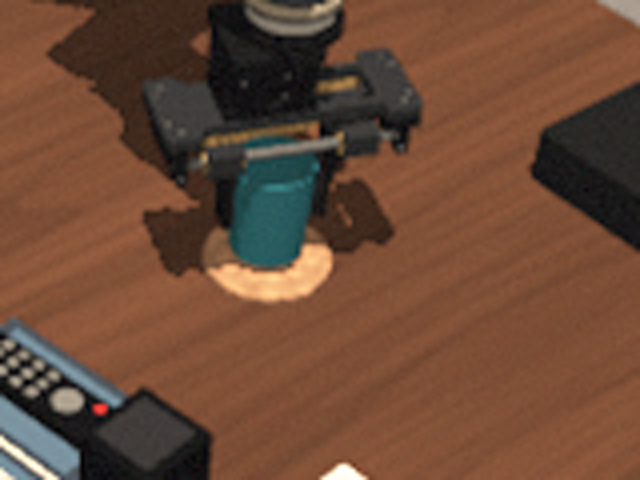

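The tumbler hangs over the coaster at crop (270,215) and may lean slightly. I'll check the lean from the point cloud.

```bash
python3 - <<'E'
from h import *
for name in ["scene"]:
    c=shot(name); px=c["pixels"].astype(int); m=c["ok"]&(px[...,0]>px[...,2]+25); m[:, :290]=0; m[:,330:]=0; m[:120]=0; m[165:]=0
    W=c["W"][m]*1000; rt=c["R"][0]
    for z in range(15,100,8):
        s=W[abs(W[:,2]-z)<4]
        if len(s)>8: 
            # circle fit centre with known radius by height
            from scipy.optimize import least_squares
            f=least_squares(lambda q:np.hypot(s[:,0]-q[0],s[:,1]-q[1])-(29+3*(z-16)/80),[475,264],loss="soft_l1",f_scale=2).x
            print(z,len(s),f.round(1))
E
```

```text
23 33 [472.5 267.1]
31 28 [472.3 266.8]
39 33 [473.1 266.8]
47 32 [473.2 266.1]
55 49 [473.9 266.1]
63 60 [474.4 264.5]
71 67 [473.6 263.3]
79 55 [474.1 264.2]
87 56 [473.2 264.9]
95 61 [473.6 265.3]
```

Call:
{"op": "send_rows", "data": {
  "moves": [0,0.2,-0.1,-0.3,0,0,0,0,0.2,-0.1,-0.6,0,0,0,0,0.2,-0.1,-0.9,0,0,0,0,0.2,-0.1,-1,0,0,0,0,0.2,-0.1,-1,0,0,0]
}}

```text
time: 26.7
position: [0.4777, 0.2633, 0.0512]
tool_rot: [0.198, 0.98, -0.0, -0.0]
ft_force: [-1.0, 0.8, -2.0]
grip_width: 0.0637
grip_force: 15.0
```

Call:
{"op": "send_rows", "data": {
  "moves": [0,0,0,0,0,0,0,0,0,0,0,0,0,0]
}}

```text
time: 26.87
position: [0.478, 0.2635, 0.0516]
tool_rot: [0.198, 0.98, 0.0, 0.0]
ft_force: [0.5, 0.1, -1.0]
grip_width: 0.0636
grip_force: 15.0
```

Call:
{"op": "send_rows", "data": {
  "moves": [0,0,0,-0.1,0,0,0,0,0,0,-0.2,0,0,0,0,0,0,-0.25,0,0,0,0,0,0,-0.25,0,0,0,0,0,0,-0.25,0,0,0]
}}

```text
time: 27.28
position: [0.4779, 0.2635, 0.0496]
tool_rot: [0.198, 0.98, 0.0, 0.0]
ft_force: [-0.9, -0.7, 5.0]
grip_width: 0.0632
grip_force: 14.9
```

Call:
{"op": "send_rows", "data": {
  "moves": [0,0,0,0,0,0,0,0,0,0,0,0,0,0]
}}

```text
time: 27.45
position: [0.4779, 0.2635, 0.0496]
tool_rot: [0.198, 0.98, 0.0, 0.0]
ft_force: [-2.1, -0.7, 6.3]
grip_width: 0.0634
grip_force: 14.9
```

It is in contact. I release, rise and retreat to the left.

Call:
{"op": "send_rows", "data": {
  "moves": [1,0,0,0.1,0,0,0,1,0,0,0.1,0,0,0,1,0,0,0.1,0,0,0,1,0,0,0.1,0,0,0,1,0,0,0.1,0,0,0]
}}

```text
time: 27.87
position: [0.478, 0.2634, 0.0498]
tool_rot: [0.198, 0.98, -0.0, -0.0]
ft_force: [0.4, 0.8, -0.1]
grip_width: 0.0848
grip_force: 0.0
```

Call:
{"op": "send_rows", "data": {
  "moves": [1,0,0,0,0,0,0,1,0,0,2,0,0,0,1,0,0,5,0,0,0,1,0,0,9,0,0,0,1,0,0,12,0,0,0]
}}

```text
time: 28.28
position: [0.4781, 0.2635, 0.1719]
tool_rot: [0.198, 0.98, 0.0, 0.0]
ft_force: [1.2, -0.6, -0.9]
grip_width: 0.0871
grip_force: 0.0
```

Call:
{"op": "send_rows", "data": {
  "moves": [1,-2,4,2,0,0,0,1,-4,8,4,0,0,0,1,-6,11,4,0,0,0,1,-8,14,4,0,0,0,1,-9,17,4,0,0,0]
}}

```text
time: 28.7
position: [0.3851, 0.4349, 0.2109]
tool_rot: [0.198, 0.98, 0.0, -0.0]
ft_force: [-0.3, -0.2, -0.0]
grip_width: 0.0868
grip_force: 0.0
```

Call:
{"op": "send_rows", "data": {
  "moves": [1,-2,4,0,0,0,0,1,-4,7,0,0,0,0,1,-6,10,0,0,0,0,1,-6,10,0,0,0,0,1,-6,10,0,0,0,0]
}}

```text
time: 29.12
position: [0.3262, 0.5347, 0.2096]
tool_rot: [0.196, 0.981, -0.0, -0.0]
ft_force: [0.3, -0.5, 0.4]
grip_width: 0.0872
grip_force: 0.0
```

```bash
python3 - <<'E'
from h import *
st(); cs=[shot("top") for _ in range(3)]; c=cs[0]; W=np.median([k["W"] for k in cs],0); ok=c["ok"]
for n,s,h,tol in [("book",(262,215),.02,.005),("white",(282,205),.036,.005),("black",(253,205),.036,.005),("riser",(249,160),.04,.005),("speaker",(262,142),.125,.008),("tumbler",(177,200),.086,.008),("bowl",(346,203),.045,.008),("candle",(385,182),.06,.008)]: print(n,blob(W,ok,s,h,tol))
px=c["pixels"].astype(int); b,g,r=px[...,0],px[...,1],px[...,2]
print("coaster",*colour(c,((r>165)&(r>b+50))|(b>r+20),(177,212),.006,26)[:6])
s=shot("scene"); cv2.imwrite("pics/a13.png",np.hstack([cv2.resize(s["pixels"][100:260,170:390],(400,290)),cv2.resize(c["pixels"][110:260,120:340],(400,290))]))
E
```

```text
t 29.12 pos mm [326.2 534.7 209.6] yaw 67.4 z [-1.e-04 -5.e-04 -1.e+00] F [ 0.3 -0.5  0.4] w 87.2 gf 0.0 q [ 0.84  0.56  1.46 -0.    1.13 -0.33]
book {'c': array([519.8, -22.3]), 'size': array([149.9, 190.5]), 'ang': np.float32(-80.2), 'z': 20.9, 'n': 1789, 'mean': array([517.7, -21.9])}
white {'c': array([529. , -67.2]), 'size': array([ 39.9, 120.4]), 'ang': np.float32(10.1), 'z': 36.8, 'n': 468, 'mean': array([528.2, -67.2])}
black {'c': array([510.1,  25.3]), 'size': array([ 39.7, 119.7]), 'ang': np.float32(9.8), 'z': 36.9, 'n': 469, 'mean': array([509.5,  25.2])}
riser {'c': array([657.1,   2.9]), 'size': array([61.6, 90.4]), 'ang': np.float32(-79.6), 'z': 40.6, 'n': 173, 'mean': array([650.4,   9.5])}
speaker {'c': array([657.7,   2.8]), 'size': array([59.8, 61.4]), 'ang': np.float32(9.0), 'z': 125.9, 'n': 392, 'mean': array([656.3,   2.8])}
tumbler {'c': array([484.5, 275.9]), 'size': array([33.5, 61.8]), 'ang': np.float32(-33.6), 'z': 85.7, 'n': 50, 'mean': array([485.6, 280.5])}
bowl {'c': array([ 467.2, -267.4]), 'size': array([106.1, 107. ]), 'ang': np.float32(-87.8), 'z': 44.4, 'n': 231, 'mean': array([ 468.8, -273.6])}
candle {'c': array([ 594.4, -390.3]), 'size': array([65.2, 65.7]), 'ang': np.float32(47.8), 'z': 61.6, 'n': 370, 'mean': array([ 593.5, -389.7])}
coaster mean [480.4 261.5] pca size [79.  93.6] ang 57.5
```

View pics/a13.png

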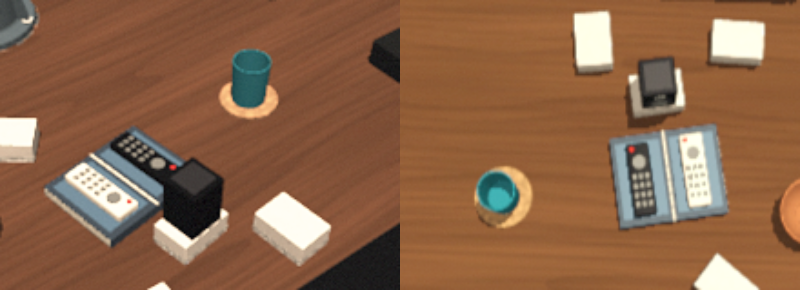

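Everything is in place, so I only check the tumbler's centre against the coaster.

```bash
python3 - <<'E'
from h import *
from scipy.optimize import least_squares
for n in("top","scene"):
    c=shot(n); W=c["W"]*1000; px=c["pixels"].astype(int); m=c["ok"]&(W[...,2]>80)&(W[...,2]<92)&(np.hypot(W[...,0]-476,W[...,1]-265)<45)
    s=W[m]; print(n,m.sum(),least_squares(lambda q:np.hypot(s[:,0]-q[0],s[:,1]-q[1])-31,[476,265],loss="soft_l1",f_scale=1).x.round(1))
    # coaster annulus: height 6 mm cork pixels
    m=c["ok"]&(px[...,2]>px[...,0]+50)&(px[...,2]>165)&(np.hypot(W[...,0]-476,W[...,1]-265)<70)&(W[...,2]<15)
    ys,xs=np.nonzero(m); h=cv2.convexHull(plane(c,.006,np.c_[xs,ys]).astype(np.float32))[:,0]
    print("coaster",least_squares(lambda q:np.hypot(h[:,0]-q[0],h[:,1]-q[1])-q[2],[476,265,50],loss="soft_l1",f_scale=2).x.round(1))
E
```

```text
top 83 [476.1 263.9]
coaster [475.8 264.9  51. ]
scene 116 [477.1 263.5]
coaster [477.7 262.7  50.7]
```

The tumbler is within about 1 mm of the coaster's middle, so I hand in.

```bash
python3 -c "
from rig import workorder
print(workorder.hand_in())"
```

```text
the job is handed in; nothing more can be done
None
```

I handed the job in at about 29 s: both remotes are on the book, the speaker is on the riser behind it, and the tumbler is on the coaster, with the bowl and candle unmoved. By the cameras, the tumbler and speaker are within about 1 mm, the remotes within about 2–3 mm, and the riser gap is 33.5–35.5 mm against the 35 mm asked.

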